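# Click the torsion tester's range lever to the third detent and zero it

### The job

On the torsion tester's control box, push the range lever with a fingertip from its parked end through the clicks and stop it in the third detent, not running on past it; push it only, do not pinch it. Then press the green zero button fully down and let it come up again. Leave the red stop button and all the loose things on the bench and box where they are.

Things in the scene. Friction and masses are not known exactly. Their poses are not given: they have to be found in the camera images.
- console: Cream control box of a torsion tester, 150 (x) x 260 (y) x 60 high, fixed to the table; origin at the centre of its underside, z up, its +y runs along the lever's slot from the parked end to the far end. Its flat top (60 above the table) carries the lever, a green and a red button and a loose steel jaw.
- lever (a joint): Travel of the lever in m: 0 parked at the red-patch end, growing to console +y, end stop 0.121. Detents (clicks) at 0.024, 0.048, 0.072 (third), 0.096, 0.120. It takes about 4.5 to 7.5 N to push it over the crest half-way between two; past that it snaps ahead into the next by itself, within 1 mm or so, and stays.
- grip_mid (a point): Centre of the lever's upright grip, moving with it: a block 30 (console x) x 20 (console y, along the slot) x 40 high, its underside 6, this point 26 and its top 46 above the console's top. The half towards the parked end is blue, the other black: fingers loading both halves at once pinch it. The slot lies at console x = +20 mm; parked, this point is at console y = -95 mm.
- park_mark (a point): Dark line on the console's top beside the slot (30 mm to its +x side) in line with the grip's centre when parked, next to a red patch at the parked end. Five like lines follow every 24 mm towards console +y, one for each detent.
- zero (a joint): Press depth of the green button, in m: 0 up, 0.006 fully down; a spring of about 5 N fully down raises it again.
- zero_top (a point): Centre of the top face of the green zero button (28 mm across, in a black housing), pressed straight down; on the console at console x = +35, y = +88 mm.
- stop (a joint): Press depth of the red stop button, in m: 0 up, 0.006 fully down (12 N). Not to be pressed.
- stop_top (a point): Centre of the top face of the red stop button (36 mm across, in a yellow housing), on the console at console x = -45, y = +88 mm.
- tray: Fixed blue open tray, 190 x 130 x 35 high, origin at the centre of its underside; bystander, holds two specimens.
- jaw: Loose dark steel jaw insert, 22 x 36 x 18 high, lying on the console's top on the side towards console -x of the slot, at least 32 mm between them; origin at the centre of its underside; bystander.
- specimen_a: Loose torsion specimen (steel, in the tray), a bar 140 long with square 16 mm ends, lying along its x; origin at the underside of its middle; bystander.
- specimen_b: Loose torsion specimen (brass, in the tray), a bar 140 long with square 16 mm ends, lying along its x; origin at the underside of its middle; bystander.
- specimen_c: Loose torsion specimen (steel, on the table), a bar 140 long with square 16 mm ends, lying along its x; origin at the underside of its middle; bystander.
- chuck_key: Loose T-handled chuck key, 115 long, cross bar 100, 14 thick, lying on the table; origin under the middle of its shank; bystander.
- wrench: Loose wrench, 160 long, lying on the table along its x; bystander.
- oil: Loose yellow oil bottle, 44 mm diameter, 110 high, standing on the table; origin at the centre of its underside; bystander.

How it is judged:
By the outcome, as a careful person would: the job done as asked, in the order asked, and still so for the second after the job is handed in, with the robot touching nothing.
It also fails if it takes over 48 s, if anything falls off the work surface, if the arm or the gripper's body presses on something with over 40 N, if the wrist force passes 120 N, or if a joint passes its speed limit or range.

### The arm

A 6-joint arm with a two-finger parallel gripper is mounted at the origin on the work surface. World frame = base frame: x ahead of the robot, y to its left, z up, the work surface at z = 0. Lengths are in m, angles in degrees, forces in N, time in s.
With the tool pointing down it reaches from about 0.25 to 0.725 m from the base axis. Payload 9.7 kg.
Tool frame: the origin (TCP) lies midway between the tips of the shut fingers; the grasp point (between the pads) lies 19 mm behind it; x points along the fingers, y is the direction in which the jaws open and shut, and the axes are right-handed (so a half turn about x gives the same grasp; the last joint's range is limited). The gripper opens to 85 mm and grips with 20 to 120 N. Pads are 22 mm wide; open, the fingers measure 114 mm over their backs; the gripper's body (76 mm by 85 mm) begins 54 mm behind the grasp point. The pads swing forward as they close: fully open they stand 13 mm farther back than shut.
Start: joints at [74.943, 4.979, 10.078, 95.1, 0, 90], TCP at [0.143, 0.531, 0.231] pointing down, gripper open.
Joint ranges: [-179.16, 179.16], [-48.56, 103.87], [-65.8, 70.77], [-126.05, 130.52], [-82.76, 87.17], [-180, 180]. Speed limits (degrees/s): [127.2, 127.2, 147.25, 180, 180, 180].

### API

Orientations are given as [roll, pitch, yaw] about the fixed x, y, z axes, in that order (R = Rz(yaw) Ry(pitch) Rx(roll)).
In Python, from workcell import bot, cams gives the robot as it stands.
- The arm moves only by the tool apply_moves, never from a script. Its argument "commands" is a list of rows, each a list of 5 numbers: the shift along the tool's x, y, z in m, then the turn about the tool's x in rad, then the opening, from -1 (shut) to 1 (fully open). In form: [[tx, ty, tz, roll, hand], ...]. A call has 1 to 12 rows; each row is the pose to reach, as a shift and turn from the pose measured when the call began, along the tool's axes at that moment; what a row does not reach only later rows make up. A row lasts 1/10 s, in which the tool goes at most 50 mm and 8.59 degrees, less where a joint would pass 70% of its speed; a pose out of reach is approached as far as the arm can. A call with a gripper value outside its range is refused whole. The fingers move at their own pace and stop on an object; "newtons" is the grip in N (left out, the last holds). Time passes only in rows, so rows that repeat a pose let the fingers close. It gives the time, the measured TCP pose, the force and the opening at its end, in the units of the state.
- bot.get_obs(): the state, without advancing time (a new reading comes with each control period).
- cams.camera(name): name is "scene" or "top"; returns a dict with "frame" (400x640x3 uint8, blue, green, red), "depth" (400x640 float32, m along the optical axis (not along the pixel's ray), 0 where there is no reading), "camera_matrix" (3x3 intrinsics, pixels), "R" (3x3) and "t" (3): a world point X has camera coordinates R X + t. Camera axes: x right, y down, z forward; pixel columns grow to the right and rows downward; lengths in m; the calibration is good to about 2 mm. A picture is of the moment at which its call begins.
- bot.job_done(): hands the job in, once; it reports no verdict.
Trained networks look in the newest picture that a camera, given by its name, has taken for a name from the list of things; names that differ only in an ending like _2 or _b are one class to them, and where a whole thing is asked for, a point or a joint stands for the part that bears it (a point fixed in the world has none). Each returns a list of dicts, best first, with "confidence" (0 to 1); they miss things now and then, are a little off and sometimes report something else, mostly with a low value. They report only what shows in the picture. A call takes as long as a camera call.
- cams.spot_in(name, camera): "rect" ([left, top, right, bottom] in pixels, round what is visible of it).
The state is a dict: "time": time; "q": joint angles; "qd": joint speeds; "joint_efforts": joint torques, N m; "ee_pos": TCP position; "tcp_rot": TCP orientation; "wrist_force": force on the tool from outside, world axes, zero at the start; "torque": the same for the moment, N m; "opening": finger opening in m.
Only numpy, scipy, OpenCV 4.12 (cv2) and the standard library are available. Lean on these libraries where they do the work, as an engineer would, in place of code of your own. Each camera call takes 0.05 s, during which the arm holds its last target. There are 200 camera calls.

## Working session

There is one attempt and no reset: what is moved stays moved. The work goes in short steps, Python scripts to look and compute and a tool call to move; the robot and the scene stay as the last step left them, time stands still between calls to the robot, and variables do not carry over. Pictures are saved under pics/ and viewed, about 8 in all and at most 12, crops included, and the job is handed in when it is done.

Besides the shell and the picture viewer there is one more tool, called after "Request:" as name([rows], argument=value, ...), one row to a line, values as JSON. apply_moves: Moves the arm, as the interface text tells. Its arguments: {"type":"object","properties":{"commands":{"type":"array"},"newtons":{"type":"number"}},"required":["commands"]}

```bash
mkdir -p pics
cat > h.py <<'E'
import numpy as np, cv2
from workcell import bot, cams
def shot(n,save=None):
    c=cams.camera(n)
    if save: cv2.imwrite('pics/'+save,c['frame'])
    return c
def w(c,u,v,z=None):
    "pixel -> world; by depth, or on plane z"
    K,R,t=c['camera_matrix'],c['R'],c['t']
    r=np.linalg.inv(K)@[u,v,1]
    o=-R.T@t; d=R.T@r
    s=(z-o[2])/d[2] if z is not None else c['depth'][int(round(v)),int(round(u))]
    return o+s*d
def px(c,X):
    p=c['camera_matrix']@(c['R']@np.array(X)+c['t']); return p[:2]/p[2]
E
python3 - <<'E'
from h import *
np.set_printoptions(precision=4,suppress=True)
o=bot.get_obs(); print(o)
for n in('top','scene'):
    c=shot(n,n+'1.png'); print(n,-c['R'].T@c['t'])
    for k in('console','lever','zero','stop','park_mark','zero_top','stop_top','jaw','grip_mid'):
        for d in cams.spot_in(k,n)[:2]:
            r=d['rect']; u,v=(r[0]+r[2])/2,(r[1]+r[3])/2
            print(k,np.round(r),round(d['confidence'],2),w(c,u,v))
E
```

```text
{'time': 0.0, 'q': array([74.9437,  5.0108, 10.0341, 95.1002, -0.0002, 89.9997]), 'qd': array([-0.0966, -0.0919, -0.0968, -0.1045, -0.0318,  0.0685]), 'joint_efforts': array([  0.0017, -52.0397,  46.4797,   0.0167,   0.0001,  -0.    ]), 'ee_pos': array([0.1428, 0.5309, 0.2306]), 'tcp_rot': array([ -89.8212,   89.9232, -104.8773]), 'wrist_force': array([ 0.1117,  0.0942, -0.07  ]), 'torque': array([ 0.0107,  0.0001, -0.02  ]), 'opening': 0.08506240313209183}
top [ 0.4263 -0.0085  1.1283]
console [203. 176. 323. 244.] 0.64 [0.5519 0.155  0.0587]
lever [206. 175. 323. 248.] 0.58 [0.5472 0.1519 0.0608]
lever [302. 191. 309. 206.] 0.47 [0.5702 0.0566 0.1017]
stop [213. 225. 229. 237.] 0.67 [0.5032 0.2438 0.079 ]
park_mark [206. 176. 322. 249.] 0.89 [0.5451 0.1526 0.0587]
zero_top [216. 190. 231. 202.] 0.45 [0.5804 0.2399 0.0818]
stop_top [214. 226. 231. 241.] 0.65 [0.4971 0.2402 0.0796]
jaw [268. 226. 288. 236.] 0.45 [0.502  0.1173 0.0779]
grip_mid [214. 227. 229. 241.] 0.74 [0.4965 0.2422 0.0796]
grip_mid [301. 190. 310. 207.] 0.63 [0.5702 0.0565 0.1017]
scene [0.9101 0.6101 0.5035]
console [300. 197. 450. 332.] 0.61 [0.5776 0.2125 0.0626]
lever [325. 198. 345. 226.] 0.89 [0.5748 0.0729 0.0913]
zero [380. 265. 396. 280.] 0.51 [0.5862 0.2564 0.0832]
stop [410. 247. 436. 264.] 0.8 [0.5067 0.2511 0.0821]
park_mark [302. 202. 451. 328.] 0.86 [0.5756 0.213  0.0612]
park_mark [252. 176. 303. 195.] 0.52 [ 0.5779 -0.2138  0.0141]
zero_top [377. 261. 396. 282.] 0.65 [0.5873 0.2541 0.0835]
stop_top [373. 263. 396. 280.] 0.68 [0.5885 0.2513 0.0822]
stop_top [411. 245. 435. 262.] 0.63 [0.5042 0.2486 0.0835]
jaw [371. 217. 390. 236.] 0.82 [0.5146 0.1414 0.0787]
jaw [305. 202. 452. 327.] 0.48 [0.571  0.2131 0.0605]
grip_mid [325. 204. 344. 224.] 0.89 [0.577  0.0737 0.0875]
```

Run:
```python
import cv2,numpy as np
a=cv2.imread('pics/top1.png')[160:260,190:335]; b=cv2.imread('pics/scene1.png')
b1=b[185:340,290:460]
cv2.imwrite('pics/c1.png',np.vstack([cv2.resize(a,(435,300),interpolation=2),cv2.resize(b1,(435,300),interpolation=2)]))
```

```text
(no output)
```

View pics/c1.png

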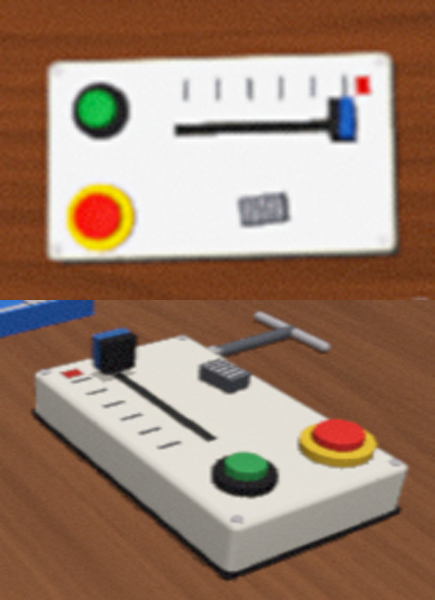

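View pics/scene1.png

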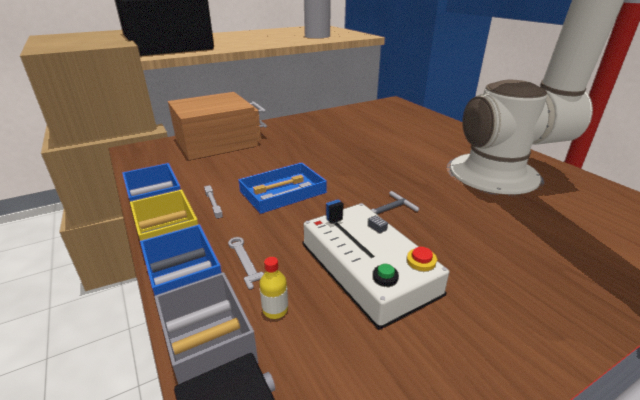

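The crops show green at top-crop (97,107), red at (97,215), the lever parked at right (345,118) next to the red patch, and the jaw at (263,208). Console +y is close to world +y. I'll fit the console pose from colour blobs and the outline.

Run:
```python
from h import *
np.set_printoptions(precision=4,suppress=True)
P=[];Q=[]
for n in('top','scene'):
    c=shot(n); f=c['frame'].astype(int); b,g,r=f[...,0],f[...,1],f[...,2]
    U,V=np.meshgrid(np.arange(640),np.arange(400))
    box=(U>195)&(U<330)&(V>165)&(V<255) if n=='top' else (U>295)&(U<455)&(V>190)&(V<340)
    for nm,m,z,q in(('green',(g>r+50)&(g>b+40),None,(35,88)),('red',(r>g+110)&(r>b+110),None,(-45,88))):
        k,l,s,ce=cv2.connectedComponentsWithStats((m&box).astype(np.uint8))
        i=1+np.argmax(s[1:,4]); u,v=ce[i]; X=w(c,u,v); print(n,nm,s[i,4],ce[i],X,w(c,u,v,.082)); P.append(w(c,u,v,X[2])[:2]);Q.append(q)
    if n=='top':
        m=(box&(f.min(2)>150)).astype(np.uint8); m=cv2.morphologyEx(m,cv2.MORPH_CLOSE,np.ones((15,15)))
        cs=max(cv2.findContours(m,0,1)[0],key=cv2.contourArea).reshape(-1,2)
        W=np.array([w(c,u,v,.06)[:2] for u,v in cs],np.float32)
        rc=cv2.minAreaRect(W*1000); print(rc); corners=cv2.boxPoints(rc);print(corners)
    blue=(b>r+50)&(b>g+30)&box; ii=np.argwhere(blue); print(n,'blue',len(ii),ii.mean(0)[::-1])
    D=np.array([w(c,u,v) for v,u in ii]); D=D[D[:,2]>.07]; print(D.min(0),D.max(0),np.median(D,0))
    if n=='top':
        tp=np.array([w(c,u,v) for v,u in np.argwhere(box) ]); tp=tp[(tp[:,2]>.098)&(tp[:,2]<.12)]; print('griptop',len(tp),tp.mean(0),tp.min(0),tp.max(0))
```

```text
top green 136 [221.8015 195.7426] [0.5812 0.2436 0.0796] [0.5808 0.243  0.082 ]
top red 188 [221.8777 231.7979] [0.5011 0.2416 0.0796] [0.501 0.241 0.082]
((547.5388793945312, 154.6163787841797), (148.22105407714844, 257.9897155761719), 1.1644253730773926)
[[470.8223 282.0786]
 [476.0651  24.1421]
 [624.2555  27.1542]
 [619.0127 285.0906]]
top blue 68 [305.     198.6912]
[0.5557 0.0528 0.1005] [0.5847 0.0618 0.1084] [0.5691 0.0573 0.1039]
griptop 138 [0.5699 0.0607 0.1043] [0.5556 0.0506 0.0995] [0.5847 0.0706 0.1098]
scene green 186 [385.7957 270.4516] [0.5863 0.2507 0.0826] [0.5858 0.2502 0.082 ]
scene red 243 [422.2963 254.1564] [0.5066 0.2489 0.0832] [0.5054 0.2478 0.082 ]
scene blue 237 [311.7131 196.1266]
[0.5569 0.0534 0.0831] [0.5876 0.0637 0.1083] [0.576  0.0603 0.1064]
```

```bash
cat >> h.py <<'E'
from scipy.spatial.transform import Rotation as Ro
def tool(X,yaw=1.2):
    "shift in tool axes to reach world X"
    o=bot.get_obs(); R=Ro.from_euler('xyz',o['tcp_rot'],degrees=True).as_matrix()
    yv=np.degrees(np.arctan2(R[1,1],R[0,1]))
    print('t',round(o['time'],2),'tcp',o['ee_pos'].round(4),'F',o['wrist_force'].round(2),'q',o['q'].round(1),'tool y heading',yv.round(2))
    print('R',R.round(3).tolist())
    for x in X: print(x,'->',(R.T@(np.array(x)-o['ee_pos'])).round(4))
E
python3 -c "
from h import *
tool([[.5693,.015,.231],[.5693,.015,.086]])"
```

```text
t 1.1 tcp [0.1429 0.5311 0.2313] F [0.58 0.62 0.76] q [74.9  5.  10.1 95.1  0.  90. ] tool y heading 74.94
R [[-0.0, 0.26, 0.966], [-0.0, 0.966, -0.26], [-1.0, -0.0, -0.0]]
[0.5693, 0.015, 0.231] -> [ 3.000e-04 -3.876e-01  5.459e-01]
[0.5693, 0.015, 0.086] -> [ 0.1453 -0.3876  0.5459]
```

Request:
apply_moves([
  [0,-0.388,0.546,1.287,-1],
  [0,-0.388,0.546,1.287,-1],
  [0,-0.388,0.546,1.287,-1],
  [0,-0.388,0.546,1.287,-1],
  [0,-0.388,0.546,1.287,-1],
  [0,-0.388,0.546,1.287,-1],
  [0,-0.388,0.546,1.287,-1],
  [0,-0.388,0.546,1.287,-1],
  [0,-0.388,0.546,1.287,-1],
  [0,-0.388,0.546,1.287,-1],
  [0,-0.388,0.546,1.287,-1],
  [0,-0.388,0.546,1.287,-1],
])

```text
time: 2.3
ee_pos: [0.5259, 0.0664, 0.2315]
tcp_rot: [108.3, 90.0, 19.5]
wrist_force: [0.7, 1.7, 0.2]
opening: -0.0002
```

```bash
python3 -c "
from h import *
tool([[.5693,.015,.231],[.5693,.015,.086]])"
```

```text
t 2.3 tcp [0.5259 0.0664 0.2315] F [0.72 1.66 0.25] q [ 7.2  2.2  7.2 94.9  0.  96. ] tool y heading 1.18
R [[0.001, 1.0, 0.021], [0.0, 0.021, -1.0], [-1.0, 0.001, -0.0]]
[0.5693, 0.015, 0.231] -> [0.0005 0.0423 0.0523]
[0.5693, 0.015, 0.086] -> [0.1455 0.0423 0.0524]
```

Request:
apply_moves([
  [0,0.042,0.052,0,-1],
  [0,0.042,0.052,0,-1],
  [0,0.042,0.052,0,-1],
  [0.05,0.042,0.052,0,-1],
  [0.1,0.042,0.052,0,-1],
  [0.145,0.042,0.052,0,-1],
  [0.145,0.042,0.052,0,-1],
  [0.145,0.042,0.052,0,-1],
])

```text
time: 3.1
ee_pos: [0.5687, 0.016, 0.0877]
tcp_rot: [115.6, 90.0, 26.8]
wrist_force: [-0.8, 1.1, 2.0]
opening: 0.0003
```

Run:
```python
from h import *
c=shot('scene'); cv2.imwrite('pics/s2.png',cv2.resize(c['frame'][120:340,260:460],None,fx=2.7,fy=2.7))
tool([[.5693,.039,.086]])
```

```text
t 3.15 tcp [0.5699 0.0159 0.0894] F [-0.11 -0.13  0.57] q [ 1.6  7.1 -3.3 79.4  0.  90.4] tool y heading 1.22
R [[0.004, 1.0, 0.021], [0.0, 0.021, -1.0], [-1.0, 0.004, -0.0]]
[0.5693, 0.039, 0.086] -> [ 0.0034 -0.0001 -0.0231]
```

View pics/s2.png

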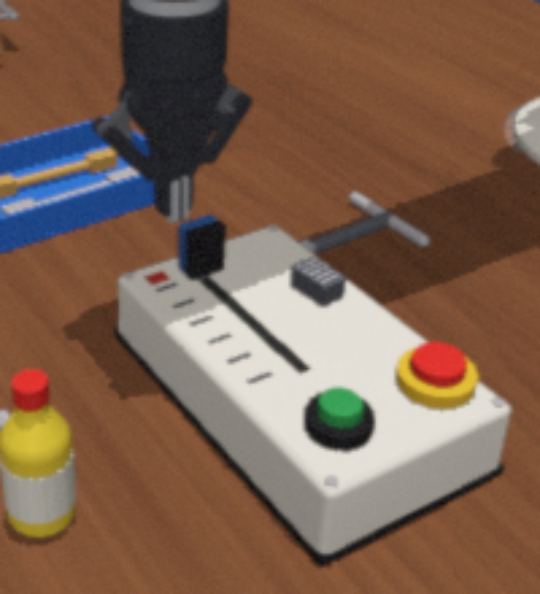

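The closed fingertips stand just behind the blue face of the grip, tips at (175,210) and grip at (200,245). Now I'll feel for contact.

Request:
apply_moves([
  [0.003,0,-0.006,0,-1],
  [0.003,0,-0.012,0,-1],
  [0.003,0,-0.016,0,-1],
  [0.003,0,-0.018,0,-1],
  [0.003,0,-0.02,0,-1],
])

```text
time: 3.65
ee_pos: [0.5696, 0.0363, 0.0866]
tcp_rot: [93.3, 89.8, 4.6]
wrist_force: [-0.6, -0.8, 0.0]
opening: -0.0003
```

Request:
apply_moves([
  [0,0,-0.002,0,-1],
  [0,0,-0.004,0,-1],
  [0,0,-0.005,0,-1],
])

```text
time: 3.95
ee_pos: [0.5694, 0.0414, 0.0865]
tcp_rot: [94.1, 89.8, 5.4]
wrist_force: [0.5, 0.1, -0.2]
opening: -0.0002
```

Request:
apply_moves([
  [0,0,-0.002,0,-1],
  [0,0,-0.004,0,-1],
  [0,0,-0.005,0,-1],
])

```text
time: 4.25
ee_pos: [0.5693, 0.0459, 0.0865]
tcp_rot: [74.5, 89.8, -14.3]
wrist_force: [0.5, -5.8, 0.4]
opening: 0.0001
```

Request:
apply_moves([
  [0,0,-0.003,0,-1],
  [0,0,-0.006,0,-1],
  [0,0,-0.009,0,-1],
  [0,0,-0.012,0,-1],
  [0,0,-0.015,0,-1],
  [0,0,-0.018,0,-1],
  [0,0,-0.021,0,-1],
  [0,0,-0.024,0,-1],
  [0,0,-0.027,0,-1],
])

```text
time: 5.15
ee_pos: [0.5687, 0.0723, 0.0866]
tcp_rot: [54.8, 89.7, -34.0]
wrist_force: [-0.4, -6.6, 1.5]
opening: -0.0
```

```bash
cat > g.py <<'E'
from h import *
c=shot('top'); U,V=np.meshgrid(np.arange(640),np.arange(400))
f=c['frame'].astype(int); b,g,r=f[...,0],f[...,1],f[...,2]
box=(U>195)&(U<330)&(V>165)&(V<255)
ii=np.argwhere(box&(b>r+50)&(b>g+30)); D=np.array([w(c,u,v,.106) for v,u in ii])
print('blue',len(ii),D.min(0)[:2].round(4),D.max(0)[:2].round(4),D.mean(0)[:2].round(4))
cv2.imwrite('pics/t.png',cv2.resize(c['frame'][160:260,190:335],None,fx=4,fy=4))
s=shot('scene'); cv2.imwrite('pics/s.png',cv2.resize(s['frame'][185:340,290:460],None,fx=4,fy=4))
tool([])
E
python3 g.py
```

```text
Traceback (most recent call last):
  File "g.py", line 6, in <module>
    print('blue',len(ii),D.min(0)[:2].round(4),D.max(0)[:2].round(4),D.mean(0)[:2].round(4))
                         ~~~~~^^^
ValueError: zero-size array to reduction operation minimum which has no identity
```

```bash
cat > g.py <<'E'
from h import *
s=shot('scene'); cv2.imwrite('pics/s.png',cv2.resize(s['frame'][185:340,290:460],None,fx=4,fy=4,interpolation=cv2.INTER_CUBIC))
# black far face of the grip: predicted pixel of its centre for each travel
ca,sa=np.cos(np.radians(1.2)),np.sin(np.radians(1.2))
def con(x,y,z): return [.5475+ca*x-sa*y,.1546+sa*x+ca*y,z]
for L in(0,.024,.036,.048,.060,.072,.084): print(L,((px(s,con(.02+.015,-.095+L+.01,.106))-[290,185])*4).round(),((px(s,con(.02-.015,-.095+L+.01,.106))-[290,185])*4).round())
tool([])
E
python3 g.py
```

```text
0 [162.  86.] [214.  70.]
0.024 [189. 109.] [241.  92.]
0.036 [203. 121.] [255. 104.]
0.048 [217. 134.] [270. 115.]
0.06 [231. 146.] [285. 128.]
0.072 [246. 159.] [300. 140.]
0.084 [261. 172.] [315. 153.]
t 5.25 tcp [0.5687 0.0727 0.0865] F [-0.18 -3.46  0.33] q [ 7.3  7.6 -3.1 79.1 -0.1 96.1] tool y heading 1.2
R [[0.004, 1.0, 0.021], [-0.002, 0.021, -1.0], [-1.0, 0.004, 0.002]]
```

View pics/s.png

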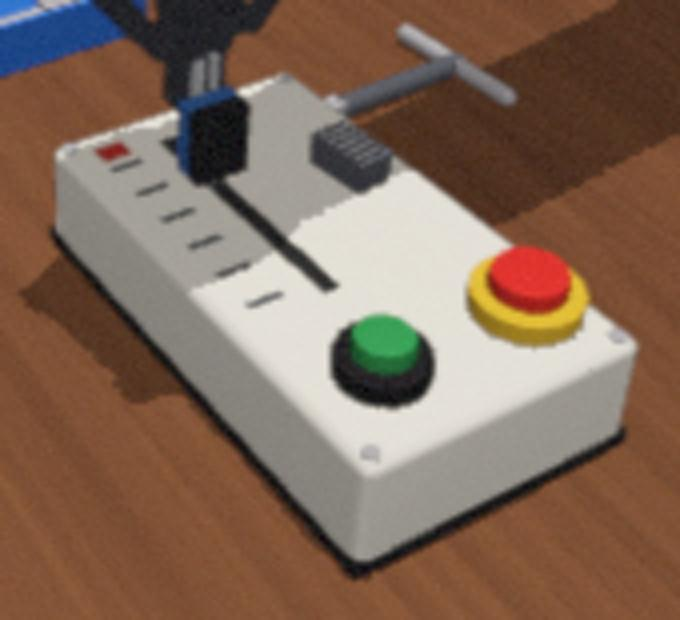

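The grip's far top corners are at about (193,108) and (245,93), which puts the travel at about 0.027: first detent, climbing toward the second crest. That makes lever travel ≈ TCP y − 0.045, so I'll stop at TCP y ≈ 0.110.

Request:
apply_moves([
  [0,0,-0.003,0,-1],
  [0,0,-0.006,0,-1],
  [0,0,-0.009,0,-1],
  [0,0,-0.012,0,-1],
  [0,0,-0.015,0,-1],
  [0,0,-0.018,0,-1],
  [0,0,-0.021,0,-1],
  [0,0,-0.024,0,-1],
  [0,0,-0.027,0,-1],
])

```text
time: 6.15
ee_pos: [0.5682, 0.0993, 0.0865]
tcp_rot: [50.3, 89.7, -38.5]
wrist_force: [-0.5, -4.5, 0.4]
opening: 0.0
```

Request:
apply_moves([
  [0,0,-0.002,0,-1],
  [0,0,-0.004,0,-1],
  [0,0,-0.006,0,-1],
  [0,0,-0.0075,0,-1],
  [0,0,-0.009,0,-1],
  [0,0,-0.01,0,-1],
])

```text
time: 6.75
ee_pos: [0.5679, 0.1095, 0.0865]
tcp_rot: [51.4, 89.7, -37.4]
wrist_force: [-0.5, -0.6, 0.1]
opening: 0.0001
```

```bash
python3 g.py
```

```text
0 [162.  86.] [214.  70.]
0.024 [189. 109.] [241.  92.]
0.036 [203. 121.] [255. 104.]
0.048 [217. 134.] [270. 115.]
0.06 [231. 146.] [285. 128.]
0.072 [246. 159.] [300. 140.]
0.084 [261. 172.] [315. 153.]
t 6.8 tcp [0.568  0.1096 0.0865] F [0.12 0.58 0.25] q [11.   8.3 -2.3 79.2 -0.2 99.8] tool y heading 1.19
R [[0.004, 1.0, 0.021], [-0.003, 0.021, -1.0], [-1.0, 0.004, 0.003]]
```

View pics/s.png

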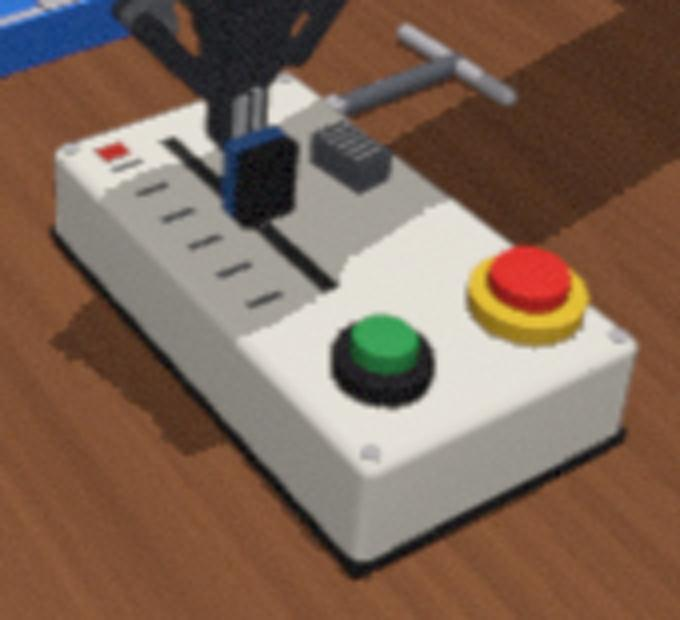

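The grip's far top corners at about (243,150) and (297,133) match the third detent, and the force is near zero, so it snapped off the finger. I'll back off, lift, and go above the green button.

Request:
apply_moves([
  [0,0,0.008,0,-1],
  [0,0,0.012,0,-1],
  [-0.04,0,0.012,0,-1],
  [-0.08,0,0.012,0,-1],
  [-0.08,0,0.012,0,-1],
  [-0.08,0.005,-0.03,0,-1],
  [-0.08,0.01,-0.07,0,-1],
  [-0.08,0.016,-0.11,0,-1],
  [-0.08,0.016,-0.133,0,-1],
  [-0.08,0.016,-0.133,0,-1],
  [-0.08,0.016,-0.133,0,-1],
])

```text
time: 7.9
ee_pos: [0.5808, 0.2428, 0.1657]
tcp_rot: [42.5, 89.7, -46.3]
wrist_force: [-0.8, -0.2, -0.0]
opening: 0.0001
```

```bash
sed -i 's/tool(\[\])/tool([[.5808,.2433,.09],[.5808,.2433,.082],[.5808,.2433,.074]])/' g.py; python3 g.py | tail -5
python3 - <<'E'
from h import *
c=shot('top'); f=c['frame'].astype(int); b,g,r=f[...,0],f[...,1],f[...,2]
ii=np.argwhere((b>r+50)&(b>g+30)); ii=ii[(abs(ii[:,0]-200)<15)&(ii[:,1]>230)&(ii[:,1]<320)]
D=np.array([w(c,u,v) for v,u in ii]); D=D[D[:,2]>.09]; print('blue half',len(D),D[:,:2].mean(0)) if len(D) else print('hidden')
E
```

```text
t 7.95 tcp [0.5809 0.2422 0.166 ] F [-0.19  0.23 -0.35] q [ 22.7  15.1  14.4  89.2  -0.2 111.6] tool y heading 1.16
R [[0.003, 1.0, 0.02], [-0.003, 0.02, -1.0], [-1.0, 0.003, 0.003]]
[0.5808, 0.2433, 0.09] -> [ 0.076  -0.0004 -0.0013]
[0.5808, 0.2433, 0.082] -> [ 0.084  -0.0004 -0.0014]
[0.5808, 0.2433, 0.074] -> [ 0.092  -0.0004 -0.0014]
blue half 82 [0.56778943 0.1272703 ]
```

The blue half moved from y 0.057 to 0.127, about 70 mm, which agrees with the third detent. Now the button press.

Request:
apply_moves([
  [0.04,0,-0.0015,0,-1],
  [0.07,0,-0.0015,0,-1],
  [0.08,0,-0.0015,0,-1],
  [0.083,0,-0.0015,0,-1],
  [0.085,0,-0.0015,0,-1],
  [0.086,0,-0.0015,0,-1],
])

```text
time: 8.6
ee_pos: [0.5821, 0.2432, 0.0819]
tcp_rot: [68.0, 89.6, -20.9]
wrist_force: [1.1, -1.2, 1.0]
opening: 0.0004
```

Request:
apply_moves([
  [0.001,0,0,0,-1],
  [0.002,0,0,0,-1],
  [0.003,0,0,0,-1],
])

```text
time: 8.9
ee_pos: [0.5827, 0.2434, 0.0797]
tcp_rot: [76.0, 89.6, -12.9]
wrist_force: [-0.3, -0.5, 3.3]
opening: -0.0002
```

Request:
apply_moves([
  [0.001,0,0,0,-1],
  [0.002,0,0,0,-1],
])

```text
time: 9.1
ee_pos: [0.5828, 0.2434, 0.078]
tcp_rot: [76.9, 89.5, -12.0]
wrist_force: [-0.4, -0.7, 4.4]
opening: 0.0001
```

Request:
apply_moves([
  [0.001,0,0,0,-1],
  [0.002,0,0,0,-1],
])

```text
time: 9.3
ee_pos: [0.5828, 0.2434, 0.0761]
tcp_rot: [77.4, 89.5, -11.5]
wrist_force: [-1.7, -1.2, 4.6]
opening: 0.0001
```

Request:
apply_moves([
  [0.001,0,0,0,-1],
  [0.002,0,0,0,-1],
])

```text
time: 9.5
ee_pos: [0.5829, 0.2435, 0.0758]
tcp_rot: [82.0, 89.5, -6.9]
wrist_force: [-6.2, -3.8, 19.6]
opening: -0.0001
```

It bottomed out: 19.6 N, about 6 mm below the rest height. Hold briefly, then lift clear.

Request:
apply_moves([
  [0,0,0,0,-1],
  [0,0,0,0,-1],
  [-0.01,0,0,0,-1],
  [-0.03,0,0,0,-1],
  [-0.07,0,0,0,-1],
  [-0.12,0,0,0,-1],
  [-0.15,0,-0.04,0,-1],
  [-0.15,0,-0.09,0,-1],
  [-0.15,0,-0.14,0,-1],
  [-0.15,0,-0.17,0,-1],
  [-0.15,0,-0.17,0,-1],
  [-0.15,0,-0.17,0,-1],
])

```text
time: 10.7
ee_pos: [0.5779, 0.4142, 0.2248]
tcp_rot: [75.2, 89.5, -13.6]
wrist_force: [0.1, 0.4, 0.4]
opening: -0.0002
```

```bash
python3 g.py | tail -4|head -1
python3 - <<'E'
from h import *
c=shot('top'); f=c['frame'].astype(int); b,g,r=f[...,0],f[...,1],f[...,2]
U,V=np.meshgrid(np.arange(640),np.arange(400)); box=(U>195)&(U<330)&(V>165)&(V<255)
D=np.array([w(c,u,v) for v,u in np.argwhere(box)]); D=D[(D[:,2]>.098)&(D[:,2]<.12)]; print('griptop mean',D.mean(0))
for nm,m in(('green',(g>r+50)&(g>b+40)),('red',(r>g+110)&(r>b+110))):
    ii=np.argwhere(m&box); print(nm,len(ii),np.median([w(c,u,v)[2] for v,u in ii]))
a=cv2.imread('pics/s.png'); t=cv2.resize(c['frame'][160:260,190:335],(435,300),interpolation=2)
cv2.imwrite('pics/fin.png',np.vstack([t,cv2.resize(a,(435,300))]))
E
```

```text
R [[0.009, 1.0, 0.02], [-0.002, 0.02, -1.0], [-1.0, 0.009, 0.002]]
griptop mean [0.56856097 0.13081195 0.104377  ]
green 137 0.07978339482680363
red 209 0.07999740299837632
```

View pics/fin.png

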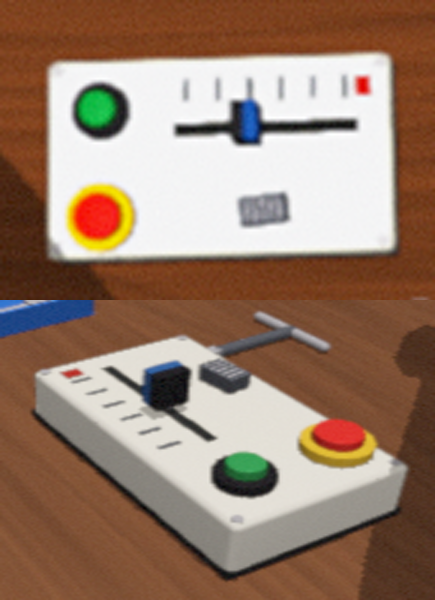

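The final picture shows the grip centred at the third line past park (crop 247,120). Green is back at its starting height, and the red button and jaw haven't moved. Handing in.

```bash
python3 -c "
from workcell import bot
print(bot.job_done())"
```

```text
the job is handed in; nothing more can be done
None
```

The range lever is in the third detent and the green zero button was pressed fully down and came back up. I handed the job in at about 11 s, with the arm clear of everything.

- **Lever:** I pushed it with the shut fingertips on its blue face only, and stopped just past the third crest. It snapped ahead off the finger by itself, and the contact force fell to about zero. The last top picture shows the grip in line with the third mark past park. Its measured travel is 70 mm against 72 mm nominal, which is within what the camera can resolve.
- **Green button:** I pressed about 6 mm. The force stayed near the 5 N spring level, then jumped to about 20 N at the bottom stop. After release its height read the same as before (79.8 mm against 79.6 mm).
- **Everything else:** I never touched the red button, and its height reads 80.0 mm against 79.6 mm at the start. The jaw looks unmoved in the pictures. I didn't measure the other loose things again, but the arm went nowhere near them below 0.16 m.

One disagreement: the scene camera's colour-blob positions for the buttons were 5 to 7 mm off the top camera's. The scene camera also sees the sides of the buttons, so I used the top view, which matched the given console dimensions.

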